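# Turn a test tile over through the wire turner

### The job

Turn the loose test tile over with the wire turner. Pick the tile up, lean it face up on one of its short ends in the wooden rest and let go of it there; then take it again by its two broad faces, feed it end first into the slot at the top of the turner and let it drop through the twist, so that it ends lying in the turner's tray with the face that is up now facing down. Leave everything else where it stands.

Things in the scene. Friction and masses are not known exactly. Their poses are not given: they have to be found in the camera images.
- test_tile: the only loose glazed test tile on the worktop: 30 mm wide (its x), 46 mm long (its y), 8.5 mm thick (its z), 15 to 31 g; it starts flat, face (+z) up; either end may be fed. Origin: centre of its underside. Around: tubs on a shelf fill x > 0.67 m at z 0.24 to 0.51, a shelf at z 0.61 m begins at x = 0.61 m, a balance 0.11 m tall at y > -0.15 m
- tile_rest: wooden rest fixed to the worktop, origin on the worktop: foot x -32 to 48, y -30 to 30, 12 mm thick; on it a backboard 26 mm wide whose face rises towards the rest's own +x, 55 degrees from level, from its foot corner at x = -10, z = 26 mm, and a toe 8 mm high there. The backboard ends 27 mm up the slope, so the upper 19 mm of a leaning tile stands free, front and back
- rest_seat (a point): point 23 mm up the slope from the toe, on the plane of the backboard's face: there lies the underside's centre of a tile that leans in the rest on one of its short ends; axes as tile_rest. Fingers that hold the tile by its 30 mm width pass beside backboard and toe
- tile_turner: tile turner fixed to the worktop: a guide of bent wires that twists half a turn about the vertical, posts at x 22, y +/-36 mm, 240 mm high, a funnel on top, a sloping tray with walls and lip below. Foot x -85 to 53, y -43 to 43 mm. Origin on the worktop under the guide; the tray's low end lies to its own -x. The face fed in towards -x comes out towards +x and ends face down in the tray
- turner_mouth (a point): centre of the top of the guide's funnel, 246 mm above the worktop, axes as tile_turner. The slot below it is 35 mm wide along y and 21 mm deep along x and goes straight down for 20 mm before it twists; the funnel's leaves slope at 45 degrees, up to this height
- turner_middle (a point): point on the guide's axis halfway down the twist, 154 mm above the worktop
- turner_tray (a point): where the upper side's centre of a tile lying in the tray against the lip comes to be (the tray's floor slopes 34 degrees, 42 mm between its walls)
- spice_jar: bystander, to be left alone: glass spice jar with a green cap, 46 mm across, 106 mm tall; origin at its underside
- wax_tin: bystander, to be left alone: low round wax pot, 63 mm across, 34 mm tall; origin at its underside
- ball: bystander, to be left alone: marbled ceramic ball, 33 mm; origin at its underside
- scraper: bystander, to be left alone: flat wooden throwing rib, 45 x 91 x 8 mm, near the front edge; origin at its underside
- short_pencil: bystander, to be left alone: short red pencil, 90 mm long; origin at its underside

How it is judged:
By the outcome, as a careful person would: the job done as asked, in the order asked, and still so for the second after the job is handed in, with the robot touching nothing.
It also fails if it takes over 54 s, if anything falls off the work surface, if the arm or the gripper's body presses on something with over 40 N, if the wrist force passes 120 N, or if a joint passes its speed limit or range.

### The arm

A 7-joint arm with a two-finger parallel gripper is mounted at the origin on a cart in front of the work surface, level with it; the furniture and walls round the work are solid. World frame = base frame: x ahead of the robot, y to its left, z up, the work surface at z = 0. Lengths are in mm, angles in rad, forces in N, time in s.
With the tool pointing down it reaches from about 425 to 800 mm from the base axis. Payload 8.3 kg.
Tool frame: the origin (TCP) lies at the very end of the fingers, on their centre line; the grasp point (between the pads) lies 19 mm behind it; z points along the fingers, y is the line along which they close (so a half turn about z gives the same grasp; the last joint's range is limited). The gripper opens to 85 mm and grips with 20 to 120 N. Pads are 22 mm wide; open, the fingers measure 114 mm over their backs; the gripper's body (76 mm by 85 mm) begins 54 mm behind the grasp point. The pads swing forward as they close: fully open they stand 13 mm farther back than shut.
Start: joints at [-1.385, 0.383, 0.016, 1.37, -0.006, 1.388, -0.046], TCP at [153.849, 605.75, 231.279] pointing down, gripper open.
Joint ranges: [-2.95, 2.95], [-0.25, 2.06], [-1.52, 1.56], [0.18, 2.33], [-1.44, 4.58], [0.02, 2.06], [-3.01, 3.01]. Speed limits (rad/s): [2.39, 2.39, 3.01, 3.01, 3.14, 3.14, 3.14].

### API

Orientations are given as a rotation vector (axis times angle).
In Python, from station import arm, grip, kin, vision, ticket gives the robot as it stands. Calls block until the motion is done:
- arm.move_pose(position, orientation): joint-space move of the TCP to a pose.
- arm.line_to(position, ori=None, v=150): straight line of the TCP; ori=None keeps the orientation; v is the mean speed in mm/s.
- arm.movej(angles): joint-space move.
- grip(opening, strength=None): opening from 0.0 (shut) to 1.0 (fully open); strength is the grip in N (None keeps the last); returns when the fingers have stopped.
- arm.sleep(seconds).
- kin.ik(position, orientation): joint angles nearest the present ones, or None.
- arm.sense(): the state.
- vision.capture(name): name is "scene" or "top" or "wrist"; returns a dict with "image" (400x640x3 uint8, blue, green, red), "z_map" (400x640 float32, mm along the optical axis (not along the pixel's ray), 0 where there is no reading), "K" (3x3 intrinsics, pixels), "R" (3x3) and "t" (3): a world point X has camera coordinates R X + t; the wrist camera has in their place "tool_from_camera" (4x4, takes a point from camera to tool coordinates, whose origin is the TCP and whose axes are the flange's). Camera axes: x right, y down, z forward; pixel columns grow to the right and rows downward; lengths in mm; the calibration is good to about 2 mm. A picture is of the moment at which its call begins: read the wrist's pose just before it.
A pose or a line that the arm cannot do raises arm.IKError and nothing moves.
- ticket.job_done(): hands the job in; it is judged then, once.
The state is a dict: "clock": time; "qpos": joint angles; "joint_vel": joint speeds; "joint_torque": joint torques, N m; "eef_pos": TCP position; "tool_rot": TCP orientation; "force": force on the tool from outside, world axes, zero at the start; "moment": the same for the moment, N m; "gripper_width": opening from 0.0 (shut) to 1.0 (fully open); "grip_force": force on a finger pad.
Only numpy, scipy, OpenCV 4.12 (cv2) and the standard library are available. Lean on these libraries where they do the work, as an engineer would, in place of code of your own. Each camera call takes 0.05 s, during which the arm holds its last target. There are 200 camera calls.

## Working session

There is one attempt and no reset: what is moved stays moved. The work goes in short steps, each a Python script; the robot and the scene stay as the last script left them, time stands still between calls to the robot, and variables do not carry over. Pictures are saved under pics/ and viewed, at most 10 in all, crops included, and the job is handed in when it is done.

```bash
ls; mkdir -p pics
python3 - <<'E'
from station import arm,vision
import cv2,numpy as np,pickle
for n in ["scene","top"]:
    d=vision.capture(n); pickle.dump(d,open(f"pics/{n}0.pkl","wb")); cv2.imwrite(f"pics/{n}0.png",d["image"])
    print(n,d["K"].round(1).tolist(),d["R"].round(3).tolist(),d["t"].round(1).tolist())
s=arm.sense();print(s)
E
```

```text
pics
scene [[401.9, 0.0, 329.8], [0.0, 401.9, 195.5], [0.0, 0.0, 1.0]] [[0.619, -0.785, -0.017], [-0.559, -0.425, -0.712], [0.552, 0.451, -0.702]] [-472.0, 285.3, 1034.2]
top [[481.4, 0.0, 317.0], [0.0, 481.4, 197.4], [0.0, 0.0, 1.0]] [[0.011, -1.0, -0.01], [-0.986, -0.01, -0.166], [0.166, 0.011, -0.986]] [-266.7, 506.1, 1324.3]
{'clock': 0.1, 'qpos': array([-1.38489165,  0.38417716,  0.01636631,  1.37102337, -0.00631881,
        1.38818977, -0.04647476]), 'joint_vel': array([-0.00072519, -0.0017264 ,  0.00057414, -0.0030519 , -0.00024863,
        0.00035404,  0.00148112]), 'joint_torque': array([ 3.56117227e-03, -6.29130363e+01,  8.47510099e-01, -3.72757244e+01,
        1.66803872e-02,  1.03109641e-02,  1.14195944e-05]), 'eef_pos': array([153.74639686, 605.34050642, 230.37602649]), 'tool_rot': array([-3.89641849e-01, -3.11711945e+00,  2.72710292e-03]), 'force': array([-0.55290231, -0.6404099 , -0.20178419]), 'moment': array([0.00416466, 0.02605999, 0.01226822]), 'grip_force': 0.0, 'gripper_width': 1.0015556184913839}
```

View pics/scene0.png

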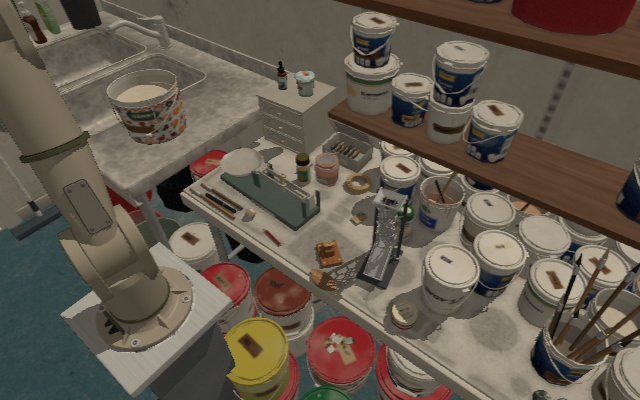

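View pics/top0.png

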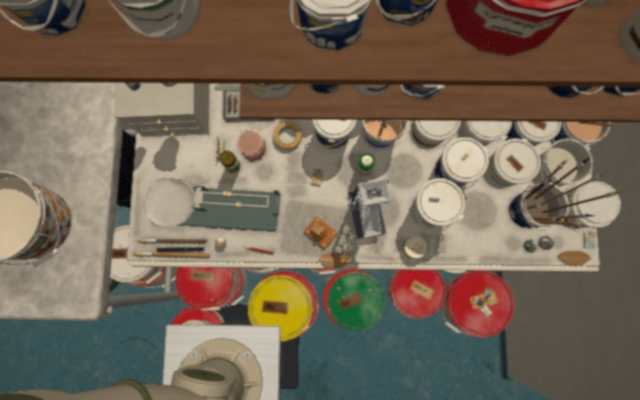

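The scene view shows the turner at about (387,240), the rest at (328,252) and a small tile-like thing at (358,217). In the top view these are at (368,210), (320,231) and (317,177). I'll enlarge both.

```bash
cat > h.py <<'E'
import numpy as np,cv2,pickle
def world(d,u,v,z=None):
    """pixel -> world: by ray on plane z, or by the depth map if z is None"""
    r=np.linalg.inv(d["K"])@np.array([u,v,1.]); R,t=d["R"],d["t"]
    c=-R.T@t; w=R.T@r
    s=(z-c[2])/w[2] if z is not None else d["z_map"][int(round(v)),int(round(u))]
    return c+s*w
def cloud(d):
    h,w=d["z_map"].shape; u,v=np.meshgrid(np.arange(w),np.arange(h))
    z=d["z_map"].astype(float); P=np.stack([u,v,np.ones_like(u)],-1)@np.linalg.inv(d["K"]).T*z[...,None]
    return (P-d["t"])@d["R"]
E
python3 - <<'E'
from h import *
S=pickle.load(open("pics/scene0.pkl","rb"));T=pickle.load(open("pics/top0.pkl","rb"))
cv2.imwrite("pics/sc.png",cv2.resize(S["image"][180:320,270:430],None,fx=4.2,fy=4.2,interpolation=cv2.INTER_CUBIC))
cv2.imwrite("pics/tc.png",cv2.resize(T["image"][150:280,290:450],None,fx=4.5,fy=4.5,interpolation=cv2.INTER_CUBIC))
for u,v in [(317,177),(320,231),(368,225),(300,205),(415,246),(333,260),(287,135),(258,250)]:
    print(u,v,world(T,u,v).round(),world(T,u,v,0).round())
E
```

```text
317 177 [ 575. -260.    9.] [ 577. -260.    0.]
320 231 [ 413. -271.   46.] [ 418. -271.    0.]
368 225 [ 433. -407.   26.] [ 436. -409.    0.]
300 205 [ 493. -211.   -2.] [ 493. -212.    0.]
415 246 [ 375. -537.   35.] [ 377. -544.    0.]
333 260 [ 334. -308.   11.] [ 335. -309.    0.]
287 135 [ 703. -169.    3.] [ 704. -169.    0.]
258 250 [360. -94.  10.] [361. -93.   0.]
```

View pics/sc.png

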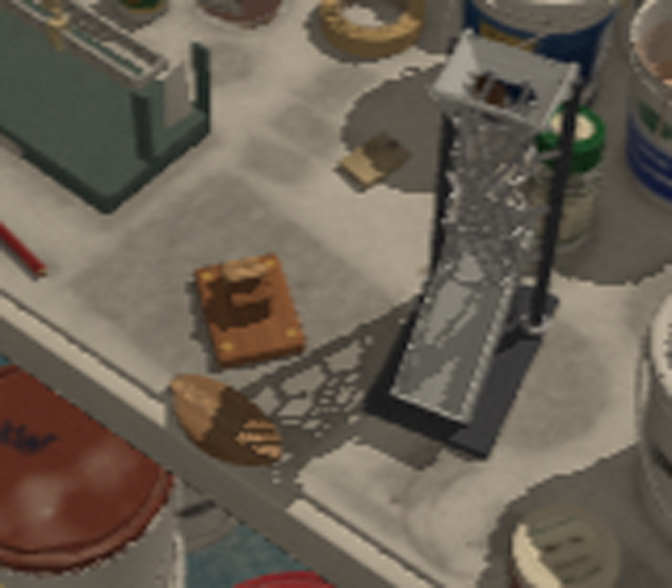

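View pics/tc.png

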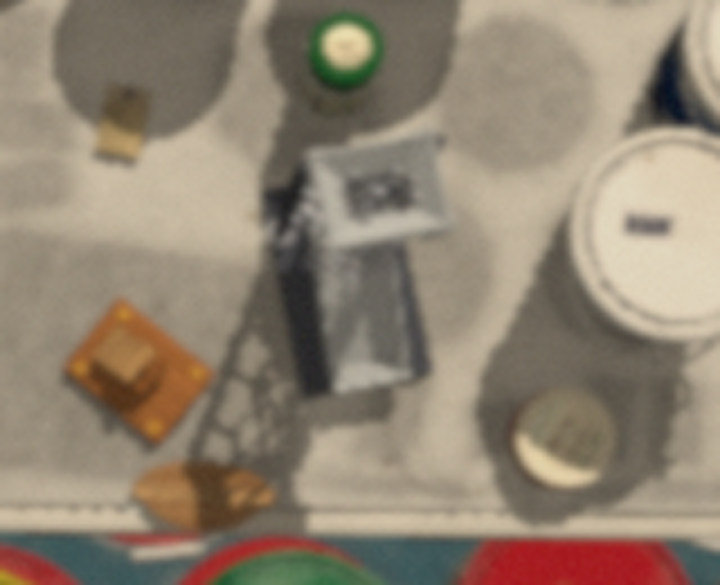

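The crops show the tile at top px (317,178), with its long axis about along x. The rest is at (320,231), its +x pointing to the lower right. The turner's tray is towards the robot, so the turner's axes nearly match the world's. Next I'll get a closer look with the wrist camera.

```bash
cat >> h.py <<'E'
from scipy.spatial.transform import Rotation as Ro
def pose(z,y):
    """rotation vector of a tool with z along z and closing line y"""
    z=np.array(z,float)/np.linalg.norm(z); y=np.array(y,float); y-=z*(y@z); y/=np.linalg.norm(y)
    return Ro.from_matrix(np.stack([np.cross(y,z),y,z],1)).as_rotvec()
def wrist(arm,vision,fn):
    """capture with R,t filled in for the world"""
    s=arm.sense(); d=vision.capture("wrist"); M=np.array(d["tool_from_camera"])
    Rt=Ro.from_rotvec(s["tool_rot"]).as_matrix()
    Rc=Rt@M[:3,:3]; c=Rt@M[:3,3]+s["eef_pos"]; d["R"]=Rc.T; d["t"]=-Rc.T@c
    pickle.dump(d,open(f"pics/{fn}.pkl","wb")); cv2.imwrite(f"pics/{fn}.png",d["image"]); return d
E
python3 - <<'E'
from station import arm,vision,kin
from h import *
s=arm.sense()
R0=Ro.from_rotvec(s["tool_rot"]); az0=np.arctan2(605,154)
p=np.array([420,-300,400.]); az=np.arctan2(p[1],p[0])
q=None
for dz in (0,np.pi):
    q=kin.ik(p,(Ro.from_euler("z",az-az0+dz)*R0).as_rotvec()); print(dz,None if q is None else np.round(q,2))
    if q is not None: break
q=np.array(q);q1=q.copy();q1[0]=s["qpos"][0]
if abs(q[0])<2.9:
    arm.movej(q1);arm.movej(q)
    d=wrist(arm,vision,"w1"); s=arm.sense();print(s["clock"],s["eef_pos"],s["tool_rot"],np.round(s["qpos"],2)); print(np.array(d["tool_from_camera"]).round(2), (-d["R"].T@d["t"]).round())
E
```

```text
0 [ 0.6   0.13 -0.04  1.32  0.01  1.69 -0.07]
4.0 [ 420.55994114 -299.20875949  399.99151377] [-2.79022899e+00 -1.44011088e+00  9.78163791e-04] [ 0.59  0.13 -0.04  1.32  0.01  1.69 -0.07]
[[   0.     -0.96   -0.26   66.71]
 [   1.      0.      0.      0.85]
 [  -0.     -0.26    0.96 -143.42]
 [   0.      0.      0.      1.  ]] [ 460. -245.  543.]
```

View pics/w1.png

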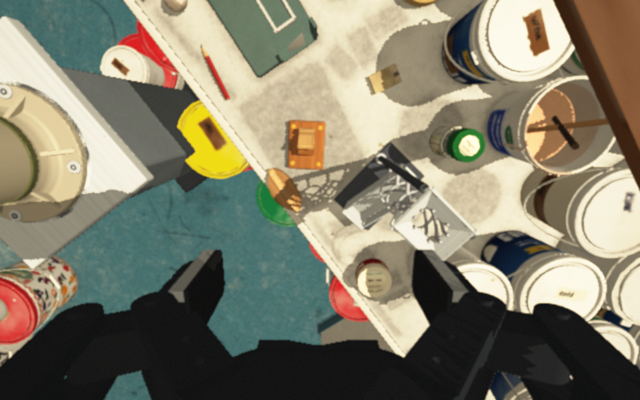

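The wrist view shows the tile at (383,80), the rest at (306,145), the funnel at (433,220) and the tray at (375,185). I'll measure them by depth, and by colour masks with ray casts onto the known planes.

```bash
cat > meas.py <<'E'
from h import *
def rect(P):
    (c,sz,a)=cv2.minAreaRect(P[:,:2].astype(np.float32)); return np.round(c,1),np.round(sz,1),round(a,1)
def big(m):
    n,l,st,_=cv2.connectedComponentsWithStats(m.astype(np.uint8)); return l==1+np.argmax(st[1:,4])
for f in ["w1","top0","scene0"]:
    d=pickle.load(open(f"pics/{f}.pkl","rb")); C=cloud(d); X,Y,Z=C[...,0],C[...,1],C[...,2]; hsv=cv2.cvtColor(d["image"],cv2.COLOR_BGR2HSV)
    near=lambda x,y,r:(abs(X-x)<r)&(abs(Y-y)<r)&(d["z_map"]>0)
    tab=near(500,-215,15); print(f,"table z",np.median(Z[tab]).round(1),Z[tab].std().round(1))
    m=big(near(575,-260,45)&(Z>4.5)&(Z<14)); print(" tile depth",rect(C[m]),np.median(Z[m]).round(1),m.sum())
    m=big(near(575,-260,45)&(hsv[...,1]>75)&(Z>-6)&(Z<14)); uv=np.argwhere(m)[:,::-1]
    print(" tile colour",rect(np.array([world(d,u,v,8.5) for u,v in uv])),m.sum())
    m0=big(near(413,-271,70)&(hsv[...,0]<20)&(hsv[...,1]>130)&(Z>3)); m=m0&(Z<18)&(Z>6); print(" rest foot",rect(C[m]),np.median(Z[m]).round(1),m.sum())
    m=m0&(Z>40); print(" rest top",rect(C[m]),Z[m0].max().round(1),m.sum())
    m=big(near(470,-425,70)&(Z>205)&(Z<262)); print(" funnel",rect(C[m]),Z[m].max().round(1),m.sum())
    m=near(440,-415,110)&(Z<20)&(Z>4)&(hsv[...,2]<90); m=big(m); print(" t.foot",rect(C[m]),np.median(Z[m]).round(1),m.sum())
E
python3 meas.py
```

```text
w1 table z 0.9 1.0
 tile depth (array([ 578.3, -260.7]), array([29.9, 46.1]), 79.6) 9.3 586
 tile colour (array([ 578.4, -260.3]), array([31.8, 47.4]), 79.8) 610
 rest foot (array([ 415.6, -272.3]), array([78.6, 59.1]), 51.7) 12.9 1210
 rest top (array([ 416.9, -270.1]), array([11.9, 25.4]), 53.2) 50.2 122
 funnel (array([ 491.1, -401.7]), array([57.6, 81.9]), 13.3) 248.9 3151
 t.foot (array([ 452.5, -379.9]), array([102.4,  32.2]), 8.3) 8.9 840
top0 table z -1.0 2.9
 tile depth (array([ 576.9, -257.4]), array([31.8, 45.5]), 79.7) 8.2 129
 tile colour (array([ 575.1, -260. ]), array([29.3, 44.6]), 79.7) 141
 rest foot (array([ 413.5, -272. ]), array([76.3, 57.5]), 52.0) 10.9 371
 rest top (array([ 415.8, -268.1]), array([10.3, 24.3]), 52.8) 53.6 30
 funnel (array([ 489. , -399.4]), array([58.5, 80.3]), 12.0) 251.0 585
 t.foot (array([ 451. , -373.3]), array([105.9,  25.8]), 9.4) 7.3 221
scene0 table z -1.1 311.1
 tile depth (array([ 576.1, -259.1]), array([30.1, 49.1]), 80.7) 9.1 125
 tile colour (array([ 575. , -260.3]), array([33. , 46.9]), 78.8) 118
 rest foot (array([ 412.5, -271.4]), array([79.4, 57.3]), 51.9) 12.5 348
 rest top (array([ 420.7, -277.9]), array([0., 0.]), 0.0) 44.4 1
 funnel (array([ 488.5, -399.5]), array([58.1, 81.4]), 12.0) 249.7 568
 t.foot (array([ 473.4, -402.6]), array([140.4,  86.4]), 11.6) 8.8 543
```

```bash
cat > geo.py <<'E'
from h import *
d2=np.pi/180; UP=np.array([0,0,1.])
dirv=lambda deg:np.array([np.cos(deg*d2),np.sin(deg*d2),0])
tile=np.array([577,-260,0.]); L=dirv(-10.3)           # tile centre, long axis
xr=dirv(231.8); rest=np.array([414,-272,0])-8*xr     # rest +x, origin
u=np.cos(55*d2)*xr+np.sin(55*d2)*UP; nr=-np.sin(55*d2)*xr+np.cos(55*d2)*UP
toe=rest-10*xr+26*UP; seat=toe+23*u
xt=dirv(12.2); mouth=np.array([489.5,-400.2,246])
def pick(a,e,s,h):   # tool tilted a deg towards e, TCP h above the table at tile centre
    return tile+h*UP, pose(-np.cos(a*d2)*UP+np.sin(a*d2)*e, s*np.cross(UP,e))
def place(a,s,h,lift=0,off=0):
    return seat+h*nr+off*u+lift*UP, pose(-np.cos(a*d2)*nr-np.sin(a*d2)*u, s*np.cross(nr,-u))
def regrasp(s,k,back=0): return toe+(k+back)*u+4.25*nr, pose(-u,s*nr)
def feed(s,z): return np.array([*mouth[:2],z]), pose(-UP,-s*xt)
E
python3 - <<'E'
from geo import *
from station import kin
d=pickle.load(open("pics/w1.pkl","rb"));C=cloud(d);P=C[(abs(C[...,0]-414)<45)&(abs(C[...,1]+272)<45)&(C[...,2]>18)]
x=(P-rest)@xr;y=(P-rest)@np.cross(UP,xr);P=P[abs(y)<9];x=x[abs(y)<9]
for b in range(-20,24,4):
    k=(x>=b)&(x<b+4); print(b,k.sum(),P[k,2].mean().round(1) if k.any() else '')
f=lambda p:(lambda q:None if q is None else np.round(q,2).tolist())(kin.ik(*p))
for s in (1,-1):
    print("regrasp",s,f(regrasp(s,30)),f(regrasp(s,30,60))); print("feed",s,f(feed(s,246)),f(feed(s,310)))
    for a in (0,15,30,45):
        print("a",a,s,"place",f(place(a,s,3)),"\n  pick+L",f(pick(a,L,s,3)),"\n  pick-L",f(pick(a,-L,s,3)))
E
```

```text
-20 31 29.7
-16 23 29.9
-12 31 28.2
-8 29 32.7
-4 32 38.4
0 36 43.9
4 1404 487.9
8 3142 485.8
12 554 459.5
16 80 326.9
20 7 32.4
regrasp 1 [0.77, 0.42, 0.17, 1.92, -0.74, 1.12, 2.29] [0.8, 0.37, 0.22, 1.87, -0.69, 1.24, 2.26]
feed 1 [0.49, 0.4, 0.2, 1.33, -0.08, 1.42, -2.24] [0.49, 0.38, 0.21, 1.21, -0.08, 1.56, -2.24]
a 0 1 place [0.36, 0.77, -0.48, 1.7, 0.93, 1.66, 1.97] 
  pick+L [0.56, 0.61, -0.26, 1.58, 0.18, 0.97, 1.64] 
  pick-L [0.4, 0.6, -0.03, 1.59, 0.02, 0.96, -1.39]
a 15 1 place [0.45, 0.59, -0.46, 1.78, 0.79, 1.42, 2.11] 
  pick+L [0.62, 0.47, -0.27, 1.84, 0.12, 0.59, 1.7] 
  pick-L [0.38, 0.78, -0.05, 1.3, 0.08, 1.32, -1.44]
a 30 1 place [0.56, 0.44, -0.42, 1.85, 0.6, 1.19, 2.32] 
  pick+L [0.75, 0.41, -0.35, 2.07, -0.04, 0.18, 1.89] 
  pick-L [0.35, 1.0, -0.05, 0.97, 0.11, 1.69, -1.45]
a 45 1 place [0.68, 0.34, -0.35, 1.91, 0.33, 1.0, 2.63] 
  pick+L [1.58, 0.96, -1.29, 2.22, 2.14, 0.53, 0.22] 
  pick-L None
regrasp -1 [0.83, 0.42, 0.1, 1.92, -0.72, 1.11, -0.88] [0.85, 0.37, 0.15, 1.86, -0.67, 1.23, -0.9]
feed -1 [0.68, 0.4, -0.07, 1.32, 0.03, 1.43, 0.83] [0.68, 0.38, -0.06, 1.2, 0.02, 1.56, 0.83]
a 0 -1 place [0.24, 0.73, -0.31, 1.7, 0.85, 1.59, -1.12] 
  pick+L [0.4, 0.6, -0.03, 1.59, 0.02, 0.96, -1.39] 
  pick-L [0.56, 0.61, -0.26, 1.58, 0.18, 0.97, 1.64]
a 15 -1 place [0.3, 0.56, -0.26, 1.79, 0.71, 1.36, -0.97] 
  pick+L [0.42, 0.46, -0.02, 1.85, -0.09, 0.58, -1.28] 
  pick-L [0.5, 0.8, -0.25, 1.29, 0.22, 1.34, 1.61]
a 30 -1 place [0.38, 0.42, -0.19, 1.86, 0.51, 1.14, -0.75] 
  pick+L [0.57, 0.39, -0.14, 2.08, -0.45, 0.19, -0.87] 
  pick-L [0.44, 1.02, -0.24, 0.97, 0.24, 1.7, 1.62]
a 45 -1 place [0.49, 0.32, -0.12, 1.91, 0.25, 0.98, -0.45] 
  pick+L [1.26, 0.58, -0.84, 2.23, 2.8, 0.26, 2.43] 
  pick-L None
```

The rest's slope checks out: about 28 mm at x=-10, rising as tan 55°. All poses are reachable. Now the pick, with the tool tilted 20°.

Run:
```python
from geo import *
from station import arm,grip,kin,vision
A,S=20,-1
p,o=pick(A,L,S,4)
print(np.round(kin.ik(p,o),2), np.round(kin.ik(*place(A,S,5)),2))
arm.move_pose(p+90*UP,o); grip(0.6,40)
arm.line_to(p+25*UP,o,v=150)
b=arm.sense()["force"]
arm.line_to(p,v=30)
s=arm.sense(); print("contact dF",(s["force"]-b).round(1),s["eef_pos"].round(1))
grip(0.0,40); s=arm.sense(); print("width",s["gripper_width"],s["grip_force"],(s["force"]-b).round(1))
arm.line_to(p+100*UP,v=150); s=arm.sense(); print(s["clock"],s["gripper_width"],s["grip_force"])
wrist(arm,vision,"w2")
```

```text
[ 0.44  0.42 -0.03  1.93 -0.16  0.45 -1.2 ] [ 0.32  0.51 -0.24  1.81  0.65  1.28 -0.91]
contact dF [-0.2 -0.7 -0.4] [ 577.1 -260.1    4.1]
width 0.3311888577470229 39.585333466529846 [-1.5  0.7  3.5]
8.4417 0.3344991610984001 39.433520436286926
```

View pics/w2.png

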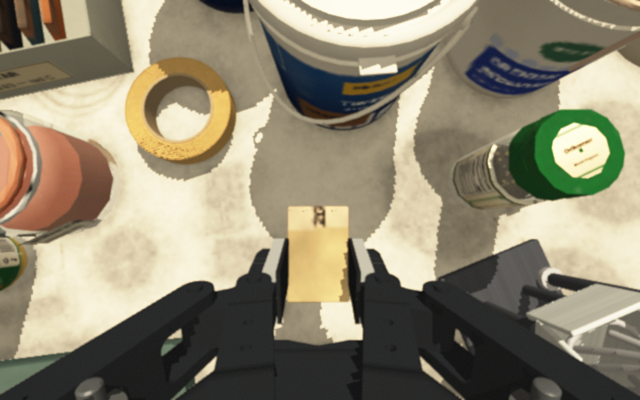

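The tile is held between the pads (width 0.33, 30 mm), and spans rows 207 to 300 in the picture. I'll measure its actual pose in the hand so I can place it accurately.

Run:
```python
from geo import *
d=pickle.load(open("pics/w2.pkl","rb"));C=cloud(d)
h=cv2.cvtColor(d["image"],cv2.COLOR_BGR2HSV)
m=(h[...,0]<30)&(h[...,1]>60)&(C[...,2]>80)&(C[...,2]<140); m[:195]=0;m[310:]=0;m[:,:284]=0;m[:,354:]=0
P=C[m]; c=P.mean(0); U,_,V=np.linalg.svd(P-c,full_matrices=False); n=V[2]*np.sign(V[2][2])
print(m.sum(),"n",n.round(3),"resid",np.std((P-c)@n).round(2),"centre z",c.round(1))
p=tile+104*UP
w=np.cross(UP,L); q=P-p; print("along L",np.percentile(q@L,[1,99]).round(1),"w",np.percentile(q@w,[1,99]).round(1),"z",np.percentile(q[:,2],[5,50,95]).round(1))
```

```text
5984 n [0.023 0.017 1.   ] resid 1.77 centre z [ 577.9 -260.1  107.8]
along L [-21.   23.7] w [-14.1  14.5] z [2.5 3.6 4.8]
```

The tile sits as planned: level, centred, top about 4 mm above the TCP. Now I'll place it in the rest.

Run:
```python
from geo import *
from station import arm,grip,kin,vision
A,S=20,-1
p,o=place(A,S,6,off=3)
arm.move_pose(p+90*UP,o); arm.line_to(p+15*UP,o,v=150)
b=arm.sense()["force"]
arm.line_to(p,v=40); s=arm.sense(); print("dF",(s["force"]-b).round(1),s["eef_pos"].round(1),p.round(1),s["gripper_width"])
grip(0.42); arm.sleep(0.4); 
z=Ro.from_rotvec(o).as_matrix()[:,2]
arm.line_to(p-90*z,v=150); s=arm.sense(); print(s["clock"])
wrist(arm,vision,"w3")
```

```text
dF [ 0.6 -0.8 -0.6] [ 418.9 -265.7   50.6] [ 418.9 -265.7   50.7] 0.3328525856319676
11.8
```

View pics/w3.png

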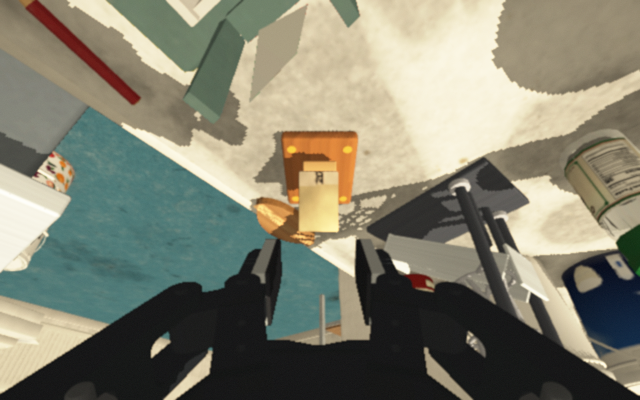

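The tile leans in the rest, at about (319,205), with its lower end at the toe. I'll measure its plane and ends in the rest frame.

Run:
```python
from geo import *
from station import kin
d=pickle.load(open("pics/w3.pkl","rb"));C=cloud(d); h=cv2.cvtColor(d["image"],cv2.COLOR_BGR2HSV)
q=C-toe; yr=np.cross(UP,xr)
m=(abs((q@nr)-8.5)<5)&((q@u)>-4)&((q@u)<52)&(abs(q@yr)<20); m[:,:290]=0;m[:,345:]=0
P=q[m]; c=P.mean(0); n=np.linalg.svd(P-c,full_matrices=False)[2][2]; n*=np.sign(n[2])
print(m.sum(),"normal",n.round(3),"nr",nr.round(3),"angle u",np.degrees(n@u).round(1),"y",np.degrees(n@yr).round(1))
print("u",np.percentile(P@u,[1,99]).round(1),"y",np.percentile(P@yr,[1,99]).round(1),"n",np.percentile(P@nr,[5,50,95]).round(1))
for s in(1,-1): print(s,np.round(kin.ik(*regrasp(s,30,60)),2),np.round(kin.ik(*regrasp(s,30)),2))
```

```text
2600 normal [0.503 0.639 0.581] nr [0.507 0.644 0.574] angle u 0.5 y 0.0
u [-3.7 46.4] y [-14.5  15. ] n [ 8.2  9.5 10.8]
1 [ 0.5   0.41  0.59  1.88 -0.81  1.32  2.36] [ 0.25  0.56  0.84  1.95 -1.01  1.33  2.49]
-1 [ 0.92  0.37  0.07  1.86 -0.65  1.22 -0.92] [ 0.91  0.42  0.01  1.92 -0.68  1.09 -0.9 ]
```

The lean is right: the plane is within 0.5° and the upper end is 46 mm up the slope. I'll regrasp by the broad faces and lift.

Run:
```python
from geo import *
from station import arm,grip,kin,vision
S=-1
e=arm.sense()["eef_pos"]; arm.line_to([e[0],e[1],240],v=200)
p,o=regrasp(S,29.5); 
arm.move_pose(p+100*u,o); grip(0.42,40)
arm.line_to(p+25*u,o,v=150); b=arm.sense()["force"]
arm.line_to(p,v=40); s=arm.sense(); print("dF",(s["force"]-b).round(1),(s["eef_pos"]-p).round(1))
grip(0.0,30); s=arm.sense(); print("width",s["gripper_width"],s["grip_force"],(s["force"]-b).round(1))
arm.line_to(p+30*u,v=60); arm.line_to([p[0],p[1],345],v=200)
s=arm.sense(); print(s["clock"],s["gripper_width"],s["grip_force"],np.round(kin.ik(*feed(S,345)),2))
arm.move_pose(*feed(S,345)); s=arm.sense(); print(s["clock"],s["eef_pos"].round(1),s["gripper_width"],s["grip_force"])
wrist(arm,vision,"w4"); d=vision.capture("scene"); pickle.dump(d,open("pics/scene4.pkl","wb"))
W=cv2.imread("pics/w4.png"); cv2.imwrite("pics/c4.png",np.vstack([cv2.resize(W,(480,300)),cv2.resize(d["image"][120:220,330:490],(480,300),interpolation=cv2.INTER_CUBIC)]))
```

```text
dF [ 0.2 -0.8 -1. ] [-0.  -0.1  0. ]
width 0.0862793517588093 31.805942058563232 [-0.7  1.1  2.9]
17.7917 0.08928590311561933 31.38384461402893 [ 0.73  0.39 -0.14  1.11  0.05  1.64  0.81]
19.6 [ 489.2 -400.2  344.7] 0.09023349376748213 31.36275887489319
```

View pics/c4.png

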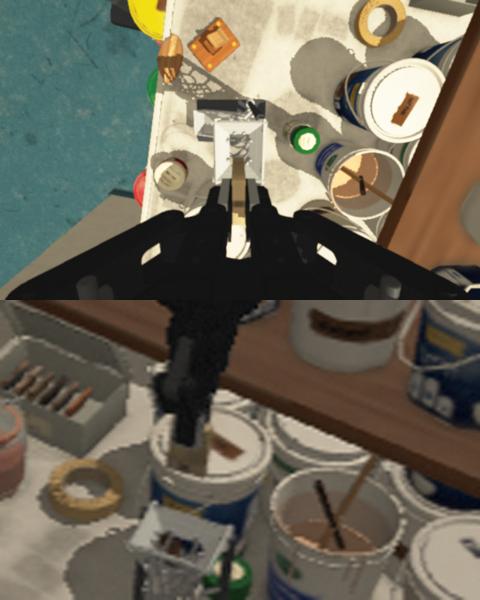

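The tile hangs edge-on in the pads (wrist panel at (238,190)), and the funnel opens just below it at (240,145). I'll check the tile and funnel positions against each other in both views.

Run:
```python
from geo import *
yt=np.cross(UP,xt)
for f in ("w4","scene4"):
    d=pickle.load(open(f"pics/{f}.pkl","rb"));C=cloud(d);q=C-np.array([*mouth[:2],0]); x,y,z=q@xt,q@yt,C[...,2]
    h=cv2.cvtColor(d["image"],cv2.COLOR_BGR2HSV)
    m=(abs(x)<50)&(abs(y)<60)&(z>225)&(z<262); r=cv2.minAreaRect(np.stack([x[m],y[m]],1).astype(np.float32)); print(f,"funnel (t-frame)",np.round(r[0],1),np.round(r[1],1),round(r[2],1),m.sum())
    print("  ranges x",np.percentile(x[m],[.5,99.5]).round(1),"y",np.percentile(y[m],[.5,99.5]).round(1))
    t=(abs(x)<20)&(abs(y)<30)&(z>305)&(z<370)&(h[...,0]<32)&(h[...,1]>60)
    if t.sum(): print("  tile x",np.percentile(x[t],[2,50,98]).round(1),"y",np.percentile(y[t],[2,50,98]).round(1),"z",np.percentile(z[t],[2,98]).round(1),t.sum())
```

```text
w4 funnel (t-frame) [ 0.5 -1.4] [80.7 58.1] 89.3 4431
  ranges x [-28.   29.1] y [-37.9  37.5]
  tile x [-3.7  0.5  4.7] y [-14.1   7.2  14.3] z [321.9 362.9] 1637
scene4 funnel (t-frame) [-0.8  1.7] [81.5 61.1] 88.3 505
  ranges x [-29.4  27.6] y [-39.5  39.8]
  tile x [-7.3 -4.   2.5] y [-13.2  -3.5  14.9] z [317.1 360. ] 132
```

The tile is centred on the slot to about 1 mm. I'll feed it while watching the force, then release.

Run:
```python
from geo import *
from station import arm,grip,kin,vision
S=-1
arm.line_to(feed(S,270)[0],v=120); b=arm.sense()["force"]
ok=True
for z in (258,250,243):
    arm.line_to(feed(S,z)[0],v=40); f=arm.sense()["force"]-b; print(z,f.round(1))
    if np.linalg.norm(f)>8: ok=False; break
if ok:
    grip(0.2); arm.sleep(0.5); s=arm.sense(); print(s["gripper_width"],(s["force"]-b).round(1))
    arm.line_to(feed(S,340)[0],v=150); 
s=arm.sense(); print(s["clock"])
wrist(arm,vision,"w5"); d=vision.capture("scene"); pickle.dump(d,open("pics/scene5.pkl","wb"))
W=cv2.imread("pics/w5.png"); cv2.imwrite("pics/c5.png",np.vstack([cv2.resize(W,(480,300)),cv2.resize(d["image"][190:300,340:440],(330,300),interpolation=cv2.INTER_CUBIC).copy() if 0 else cv2.resize(d["image"][190:300,320:496],(480,300),interpolation=cv2.INTER_CUBIC)]))
```

```text
258 [-0.1  1.3  0.4]
250 [ 0.2  1.3 -0.8]
243 [-1.4  0.3  0.3]
0.1974986416040614 [-0.1 -0.3  0.4]
23.1583
```

View pics/c5.png

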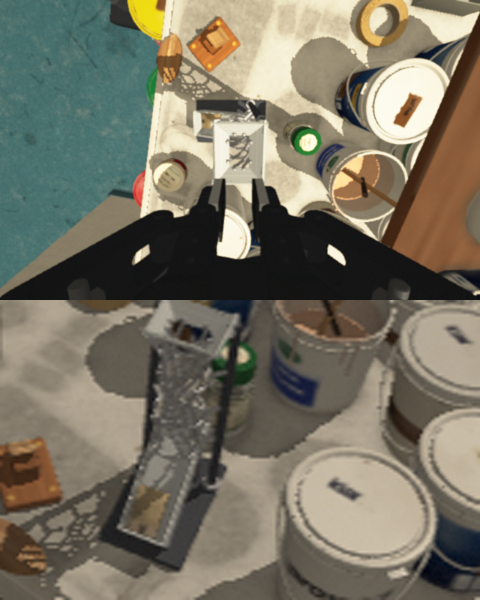

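The tile lies in the tray at its low end (lower panel, (150,505)), and the mouth is empty. I'll check numerically that it is flat and against the lip, and take one last closer look at its upper side.

Run:
```python
from geo import *
from station import vision,arm
yt=np.cross(UP,xt)
T=vision.capture("top"); S5=pickle.load(open("pics/scene5.pkl","rb")); W5=pickle.load(open("pics/w5.pkl","rb"))
for n,d in(("scene",S5),("top",T)):
    C=cloud(d);q=C-np.array([*mouth[:2],0]);x,y,z=q@xt,q@yt,C[...,2];h=cv2.cvtColor(d["image"],cv2.COLOR_BGR2HSV)
    m=(x>-95)&(x<-10)&(abs(y)<24)&(z>5)&(z<90)&(h[...,0]>8)&(h[...,0]<32)&(h[...,1]>60)
    if m.sum()<10: print(n,m.sum()); continue
    P=np.stack([x,y,z],-1)[m]; A=np.c_[P[:,0],P[:,1],np.ones(len(P))]; k=np.linalg.lstsq(A,P[:,2],rcond=None)[0]
    print(n,m.sum(),"x",np.percentile(P[:,0],[2,50,98]).round(1),"y",np.percentile(P[:,1],[2,50,98]).round(1),"z",np.percentile(P[:,2],[2,50,98]).round(1),"slopes deg",np.degrees(np.arctan(k[:2])).round(1))
a=cv2.resize(W5["image"][120:200,240:360],(600,400),interpolation=cv2.INTER_CUBIC)
b=cv2.resize(S5["image"][245:285,355:415],(300,200),interpolation=cv2.INTER_CUBIC); c=cv2.resize(T["image"][200:240,340:400],(300,200),interpolation=cv2.INTER_CUBIC)
cv2.imwrite("pics/c6.png",np.vstack([a,np.hstack([b,c])])); s=arm.sense(); print(s["clock"])
```

```text
scene 199 x [-71.9 -54.2 -35.9] y [-8.8  5.5 20. ] z [21.7 35.2 48.2] slopes deg [33.5  1.6]
top 0
23.3083
```

View pics/c6.png

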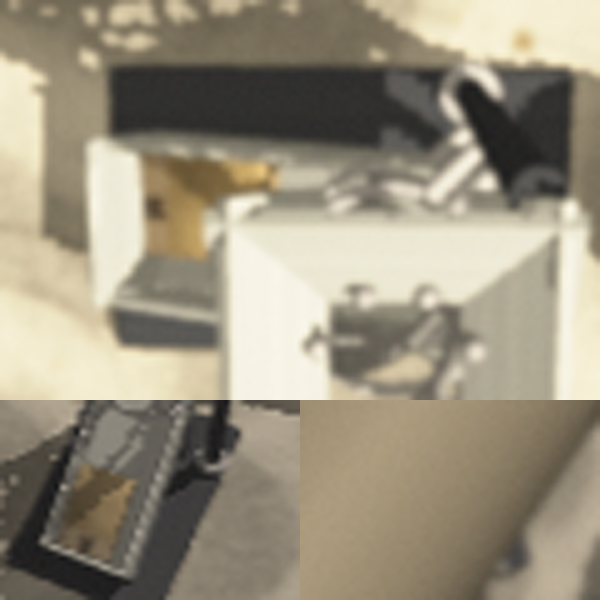

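The tile lies flat (33.5° slope) in the tray. Its upper side shows a dark mark near the low end, so I'll compare its colours before and after to be sure which face is up.

Run:
```python
from geo import *
yt=np.cross(UP,xt); O=np.array([*mouth[:2],0])
def st(n,d,m):
    h=cv2.cvtColor(d["image"],cv2.COLOR_BGR2HSV)[m]; b=h[h[:,2]>np.percentile(h[:,2],70)]
    print(n,m.sum(),"all HSV",np.median(h,0),"bright",np.median(b,0))
ld=lambda f:pickle.load(open(f"pics/{f}.pkl","rb"))
def box(d,c,ax,half):
    q=cloud(d)-c; return np.all([abs(q@a)<h for a,h in zip(ax,half)],0)&(d["z_map"]>0)
R0=[L,np.cross(UP,L),UP]
for f in("w1","scene0"): st(f+" table",ld(f),box(ld(f),tile+[0,0,8.5],R0,(20,12,4)))
st("w2 held",ld("w2"),box(ld("w2"),tile+[0,0,108.5],R0,(20,12,4)))
st("w3 rest",ld("w3"),box(ld("w3"),seat+8.5*nr,[u,np.cross(UP,xr),nr],(20,12,4)))
st("scene4 in hand",ld("scene4"),box(ld("scene4"),O+[0,0,326],[xt,yt,UP],(9,12,9)))
c=O-54*xt+6*yt+35*UP
for f in("scene5","w5"): st(f+" tray",ld(f),box(ld(f),c,[xt,yt,UP],(15,10,12)))
```

```text
w1 table 406 all HSV [ 19. 119. 134.] bright [ 21. 115. 231.]
scene0 table 74 all HSV [18. 98. 80.] bright [ 18.  99. 146.]
w2 held 4213 all HSV [ 22. 110. 235.] bright [ 23. 104. 242.]
w3 rest 1687 all HSV [ 21. 106. 231.] bright [ 24. 102. 243.]
scene4 in hand 65 all HSV [18. 84. 75.] bright [17.  79.  80.5]
scene5 tray 102 all HSV [ 18.   98.  102.5] bright [ 18.  98. 129.]
w5 tray 198 all HSV [ 19.  123.  142.5] bright [ 19. 123. 171.]
```

Colour alone doesn't settle it: both sides have the same hue. I'll take a closer wrist view from the tray side and compare the mark's layout on the rectified tile numerically. An underside would show it differently or mirrored.

Run:
```python
from geo import *
from station import arm,grip,vision,kin
yt=np.cross(UP,xt); O=np.array([*mouth[:2],0])
p=O-112*xt+5*yt+240*UP
best=min((s for s in(1,)),default=1)
o=pose(-UP,yt); R=Ro.from_rotvec(o).as_matrix(); print("tool x . xt",R[:,0]@xt)
if R[:,0]@xt>0: o=pose(-UP,-yt)
print(np.round(kin.ik(p,o),2))
q=O-112*xt+340*UP
arm.line_to(q,v=200); arm.move_pose(q,o); grip(1.0); arm.line_to(p,v=150)
d=wrist(arm,vision,"w6"); print(arm.sense()["clock"])
C=cloud(d); Q=C-O; P=np.stack([Q@xt,Q@yt,C[...,2]],-1); h=cv2.cvtColor(d["image"],cv2.COLOR_BGR2HSV)
m=(abs(P[...,0]+54)<32)&(abs(P[...,1])<24)&(P[...,2]>8)&(P[...,2]<70)&(h[...,0]>8)&(h[...,0]<32)&(h[...,1]>70)
n,l,st,_=cv2.connectedComponentsWithStats(m.astype(np.uint8)); k=1+np.argmax(st[1:,4]); M=P[l==k]
t=34*d2; ut=np.array([np.cos(t),0,np.sin(t)]); a=np.stack([M@ut,M[:,1]],1); r=cv2.minAreaRect(a.astype(np.float32)); print(st[k],r)
print("z/x slope",np.degrees(np.arctan(np.polyfit(M[:,0],M[:,2],1)[0])), M.mean(0).round(1))
def warp(d,corners):   # world corners -> 15x23 cells of 2 mm, value channel
    X=np.array(corners)@np.array(d["R"]).T+d["t"]; uv=(X@d["K"].T); uv=(uv[:,:2]/uv[:,2:]).astype(np.float32)
    H=cv2.getPerspectiveTransform(uv,np.float32([[0,0],[60,0],[60,92],[0,92]])); return cv2.warpPerspective(d["image"],H,(60,92))
# rows: from far end to mark (fed) end; columns left->right seen with fed end at the bottom
w=np.cross(UP,L); c=tile+1.3*L+[0,0,108]
A=warp(pickle.load(open("pics/w2.pkl","rb")),[c-23*L+15*w*sg for sg in(1,-1)]+[c+23*L+15*w*sg for sg in(-1,1)])
c=O+M.mean(0)@np.stack([xt,yt,UP]); U=np.cos(t)*xt+np.sin(t)*UP
cc=(a.max(0)+a.min(0))/2; ang=0
B=warp(d,[c+23*U-15*yt,c+23*U+15*yt,c-23*U+15*yt,c-23*U-15*yt])
for n,I in(("w2",A),("tray",B)):
    cv2.imwrite(f"pics/rect_{n}.png",I); g=cv2.resize(cv2.cvtColor(I,cv2.COLOR_BGR2GRAY),(20,31),interpolation=cv2.INTER_AREA)
    print(n); print("\n".join(" ".join(f"{v//10:2d}" for v in row) for row in g))
```

```text
tool x . xt -1.0
[ 1.05  0.27 -0.33  1.51  0.09  1.37  2.49]
26.925
[305 207  27  39 992] ((-24.29844093322754, 3.8376989364624023), (45.43844223022461, 30.716806411743164), 0.3800002932548523)
z/x slope 33.528216951187474 [-52.6   3.3  36. ]
w2
14 16 16 16 16 16 16 16 16 16 17 21 22 22 22 22 22 20 19 20
18 20 20 20 20 20 20 20 20 20 21 21 21 22 22 22 21 13 13 14
17 20 20 20 20 20 20 20 20 20 21 21 21 21 22 22 21 16 13 13
14 20 20 20 20 20 20 20 20 20 21 21 21 21 21 22 22 20 13 12
12 20 20 20 20 20 20 20 20 20 21 21 21 21 21 21 22 19 13 10
 9 20 20 20 20 20 20 20 20 20 21 21 21 21 21 21 21 17 12  9
 8 19 20 20 20 20 20 20 20 20 21 21 21 21 21 21 21 14 12  8
 8 19 19 19 19 20 20 20 20 20 20 21 21 21 21 21 21 17 13  8
 7 18 19 19 19 19 20 20 20 20 20 20 21 21 21 20 21 20 14  7
 7 18 19 19 19 19 20 20 20 20 20 20 20 20 20 20 20 20 13  7
 7 18 19 19 19 19 19 19 20 20 20 20 20 20 20 20 20 19 12  7
 7 18 19 19 19 19 19 19 19 20 20 20 20 20 20 20 20 20 19  9
 7 18 18 19 19 19 19 19 19 20 20 20 20 20 20 20 20 21 20  8
 7 18 18 19 19 19 19 19 19 20 20 20 21 21 21 21 21 21 19  8
 7 17 18 18 19
[... 2170 characters left out ...]
6 15 15 14 14 13 12 10  9  8  8  9  9  9
13 14 15 15 15 15 15 15 14 14 13 13 12 11  9  8  8  9  9  9
14 14 15 15 15 14 14 14 14 13 13 13 12 11 10  9  9  9  9  9
14 14 14 14 14 14 14 14 14 13 13 12 12 12 11 10  9  9  9 10
13 13 14 14 14 13 14 14 13 13 13 12 12 12 12 11 10  9  9 10
13 13 13 14 13 13 13 13 13 13 13 12 13 12 12 12 11 10 10 10
14 14 14 14 14 14 14 12 11 12 12 12 13 13 13 13 12 11 10 11
14 14 14 14 14 15 14 11  8 10 10 11 13 13 13 13 13 11 11 11
14 14 14 14 15 15 14 10  7  8  8 10 13 14 14 13 13 12 11 11
14 14 14 14 15 15 14 11  8  7  7 10 13 14 14 13 13 12 11 11
14 14 14 14 14 15 14 10  7  7  8 11 13 14 14 13 13 12 11 11
13 14 14 14 14 14 14 10  8  8  8 11 13 14 14 13 13 12 11 11
```

The tile is flat (33.5°), square and against the lip. The mark's darker stroke has changed sides relative to the face, and its offset has mirrored. I'll correlate the patches for direct against mirrored to confirm.

Run:
```python
import cv2,numpy as np
A=cv2.cvtColor(cv2.imread("pics/rect_w2.png"),cv2.COLOR_BGR2GRAY).astype(np.float32);B=cv2.cvtColor(cv2.imread("pics/rect_tray.png"),cv2.COLOR_BGR2GRAY).astype(np.float32)
flat=lambda I:I/cv2.GaussianBlur(I,(0,0),10)
b=flat(B)[66:92,14:46]
for sg in(.8,1.3,2,2.5):
    a=flat(cv2.GaussianBlur(A,(0,0),sg))
    for n,I in(("direct",a),("mirror",a[:,::-1]),("rot180",a[::-1,::-1])):
        T=I[74:91,20:42] if n=="direct" else I[74:91,18:40] if n=="mirror" else I[1:18,18:40]
        print(sg,n,cv2.matchTemplate(b,np.ascontiguousarray(T),cv2.TM_CCOEFF_NORMED).max().round(3))
```

```text
0.8 direct 0.8
0.8 mirror 0.85
0.8 rot180 0.851
1.3 direct 0.848
1.3 mirror 0.895
1.3 rot180 0.885
2 direct 0.892
2 mirror 0.932
2 rot180 0.902
2.5 direct 0.909
2.5 mirror 0.94
2.5 rot180 0.898
```

Mirrored is consistently favoured, but the margin is small, so I'll take one closer capture to settle it.

Run:
```python
from geo import *
from station import arm,vision
yt=np.cross(UP,xt); O=np.array([*mouth[:2],0])
p=O-125*xt+5*yt+150*UP
e=arm.sense()["eef_pos"]; arm.line_to(p+90*UP,v=100); arm.line_to(p,v=150); d=wrist(arm,vision,"w7"); arm.line_to(p+120*UP,v=200); print(arm.sense()["clock"])
C=cloud(d);Q=C-O;P=np.stack([Q@xt,Q@yt,C[...,2]],-1);h=cv2.cvtColor(d["image"],cv2.COLOR_BGR2HSV)
m=(abs(P[...,0]+54)<32)&(abs(P[...,1])<24)&(P[...,2]>8)&(P[...,2]<70)&(h[...,0]>8)&(h[...,0]<32)&(h[...,1]>70)
n,l,st,_=cv2.connectedComponentsWithStats(m.astype(np.uint8));k=1+np.argmax(st[1:,4]);M=P[l==k]
t=34*d2;U3=np.array([np.cos(t),0,np.sin(t)]);N3=np.array([-np.sin(t),0,np.cos(t)])
(cu,cy),sz,ang=cv2.minAreaRect(np.stack([M@U3,M[:,1]],1).astype(np.float32));print(st[k],cu,cy,sz,ang)
c=O+(cu*U3+np.array([0,cy,0])+np.median(M@N3)*N3)@np.stack([xt,yt,UP]);U=U3@np.stack([xt,yt,UP])
def warp(d,cs):
    X=np.array(cs)@d["R"].T+d["t"];uv=X@d["K"].T;uv=(uv[:,:2]/uv[:,2:]).astype(np.float32)
    return cv2.cvtColor(cv2.warpPerspective(d["image"],cv2.getPerspectiveTransform(uv,np.float32([[0,0],[60,0],[60,92],[0,92]])),(60,92)),cv2.COLOR_BGR2GRAY).astype(np.float32)
B=warp(d,[c+23*U-15*yt,c+23*U+15*yt,c-23*U+15*yt,c-23*U-15*yt])
A=cv2.cvtColor(cv2.imread("pics/rect_w2.png"),cv2.COLOR_BGR2GRAY).astype(np.float32)
flat=lambda I:I/cv2.GaussianBlur(I,(0,0),10)
b=flat(B)[64:92,12:48]
for sg in(.5,1,1.5,2):
    a=flat(cv2.GaussianBlur(A,(0,0),sg)); a_m=a[:,::-1]
    print(sg,[cv2.matchTemplate(b,np.ascontiguousarray(T),cv2.TM_CCOEFF_NORMED).max().round(3) for T in(a[74:91,20:42],a_m[74:91,18:40])])
for I,r in((A,(72,92)),(B,(70,92))): print("\n".join(" ".join(f"{int(v)//10:2d}" for v in row[16:46:1]) for row in I[r[0]:r[1]])); print()
```

```text
28.7583
[ 301  246   35   53 1702] -24.99394989013672 3.649566650390625 (45.97784423828125, 30.47332191467285) 1.5618314743041992
0.5 [np.float32(0.865), np.float32(0.915)]
1 [np.float32(0.903), np.float32(0.947)]
1.5 [np.float32(0.93), np.float32(0.966)]
2 [np.float32(0.94), np.float32(0.966)]
21 21 21 21 21 21 21 21 21 20 19 18 19 20 21 21 21 20 19 16 16 18 20 21 21 21 21 21 21 21
21 21 21 21 21 21 21 21 21 20 18 16 18 20 21 21 21 19 16 13 14 17 20 21 22 22 22 22 22 22
21 21 21 21 21 21 21 21 21 19 16 14 16 19 20 20 18 16 13 10 12 17 20 22 22 22 22 22 22 22
21 21 21 21 21 22 21 21 20 17 14 12 14 18 19 18 15 12  9  8 11 16 21 22 22 22 22 22 22 22
21 21 22 22 22 22 21 21 19 16 12 10 12 16 17 15 12  8  6  6 10 16 21 22 22 22 22 22 22 22
22 22 22 22 22 22 21 21 19 16 12 10 12 14 16 14 11  8  6  6 10 16 21 22 22 22 22 22 22 22
22 22 22 22 22 22 21 21 19 16 13 11 11 13 14 13 12 10  8  7 10 17 21 22 22 22 22 22 22 22
22 22 22 22 22 22 22 21 19 17 14 12 11 12 13 14 14 13 10  8 11 17 21 22 22 22 22 22 22 22
22 22 22 22 22 22 22 21 20 18 14 12 11 12 13 15 16 15 12  9 11 17 21 23 23 22 22 22 
[... 2276 characters left out ...]
0  8  7  7  7  7  6  6  7  8 10 12 13 14 15 15 15 15 15 15 15 14 14 14
16 16 16 15 14 12 10  8  7  7  7  7  7  7  7  8 10 12 13 14 15 15 15 15 15 15 15 14 14 14
16 16 16 15 14 12 10  8  7  7  8  8  8  8  8  8 10 11 13 14 15 15 15 15 15 15 14 14 14 14
16 16 16 15 14 12 10  8  7  8  9  9  9  8  8  8  9 11 12 14 14 15 15 15 15 15 14 14 14 14
15 15 15 15 14 12 10  8  8  8  9 10 10  9  8  8  9 10 12 13 14 15 15 15 15 15 14 14 14 14
15 15 15 14 14 12 10  8  7  8  8  9  9  9  8  8  9 10 12 13 14 14 14 14 14 14 14 14 14 14
14 14 14 14 13 12 10  8  7  7  8  8  8  8  8  8  9 10 11 12 13 14 14 14 14 14 14 14 14 14
15 15 15 14 14 13 12 11 10 10 10 10 10 10 10 10 11 12 12 13 14 14 14 15 15 15 15 15 14 14
```

The mark on the upper side is clearly the mirror image of the one on the face: the dark wedge at the top has moved from right to left. So the underside shows and the face is down. The arm is clear, so I'm handing in.

```bash
python3 -c "
from station import ticket,arm
s=arm.sense();print(s['eef_pos'].round(),s['clock']);print(ticket.job_done())"
```

```text
[ 366. -421.  269.] 28.7583
the job is handed in; nothing more can be done
None
```

The job is handed in at 28.8 s: the tile leaned in the rest, was regrasped by its broad faces, dropped through the turner and now lies flat against the tray's lip, face down as far as the mirrored mark on its upper side shows.

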